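# Bring the counting probe over the sample in the shielded pot

## Robot

A 6-joint arm with a two-finger parallel gripper is mounted at the origin on a cart in front of the work surface, level with it; the furniture and walls round the work are solid. World frame = base frame: x ahead of the robot, y to its left, z up, the work surface at z = 0. Lengths are in mm, angles in degrees, forces in N, time in s.
With the tool pointing down it reaches from about 300 to 850 mm from the base axis. Payload 4.2 kg.
Tool frame: the origin (TCP) lies on the centre line of the jaws, within the pads' length; the fingertips stand 14 mm ahead of it and the grasp point (between the pads) lies 5 mm behind it (env.finger_overhang is the z of the fingertips in the tool frame, in mm); z points along the fingers, y is the line along which they close (so a half turn about z gives the same grasp; the last joint's range is limited). The gripper opens to 91 mm and grips with 3 to 60 N. Pads are 32 mm wide; open, the fingers measure 118 mm over their backs; the gripper's body (76 mm by 178 mm) begins 60 mm behind the grasp point.
Start: joints at [73.396, 18.312, 89.639, -0, 72.044, -1.146], TCP at [153.261, 554.214, 227.976] pointing down, gripper open.
Joint ranges: [-177.97, 177.97], [-48.28, 115.42], [12.27, 149.76], [-77.06, 257.06], [2.81, 150.46], [-146.56, 146.56]. Speed limits (degrees/s): [147.25, 147.25, 180, 180, 180, 180].

## Interface

Orientations are given as [roll, pitch, yaw] about the fixed x, y, z axes, in that order (R = Rz(yaw) Ry(pitch) Rx(roll)).
In Python, from workcell import sensors, viewer, env gives the robot as it stands. The module is installed in compiled form; this text tells all that it offers.
- The arm moves only by the tool step_arm, never from a script. Its argument "plan" is one flat list of numbers, 6 for each row, row after row: the shift along the tool's x, y, z in cm, then the turn, a rotation vector about the tool's x, y, z in rad. In form: [x, y, z, wx, wy, wz, x, y, z, wx, wy, wz, ...]. A call has 1 to 5 rows; each row shifts and turns the commanded pose from where the row before left it, along the tool's axes as they then stand; what a row does not reach is not made up. A row lasts 1/12 s, in which the tool goes at most 41.7 mm and 7.16 degrees, less where a joint would pass 70% of its speed; a pose out of reach is approached as far as the arm can. A call is refused whole if a number of a shift passes 4.17 or a number of a turn 0.125, either way. A call with a gripper value outside its range is refused whole. "hand" is the finger opening in cm, from 0 to 9.12, set as the call begins (left out, the last holds). The fingers move at their own pace and stop on an object; "newtons" is the grip in N (left out, the last holds). Time passes only in rows, so rows that do not move let the fingers close. It gives the time, the measured TCP pose, the force, the opening and the grip force at its end, in the units of the state.
- sensors.state(): the state, without advancing time (a new reading comes with each control period).
- viewer.grab_frame(name): name is "side" or "top"; returns a dict with "img" (480x640x3 uint8, red, green, blue), "fx", "fy", "cx", "cy" (pixels), "position" and "attitude" of the camera in the world. Camera axes: x right, y down, z forward; pixel columns grow to the right and rows downward; lengths in mm; the calibration is good to about 2 mm. A picture is of the moment at which its call begins. There is no depth.
- env.job_done(): hands the job in; it is judged then, once.
Trained networks look in a picture, given as the dict that the camera call returned (one of the last four; its "shot" number tells which), for a name from the list of things; names that differ only in an ending like _2 or _b are one class to them, and where a whole thing is asked for, a point or a joint stands for the part that bears it (a point fixed in the world has none). Each returns a list of dicts, best first, with "score" (0 to 1); they miss things now and then, are a little off and sometimes report something else, mostly with a low value. They report only what shows in the picture. A call takes as long as a camera call. They do not tell look-alikes from the thing itself.
- viewer.boxes_of(name, picture): "location" ([column, row] in pixels, amid what is visible of it).
- viewer.pinpoint(name, picture): "location" ([column, row] in pixels: a listed point, or the origin of a listed thing).
The state is a dict: "time_s": time; "qpos": joint angles; "qvel": joint speeds; "effort": joint torques, N m; "ee_pos": TCP position; "ee_rot": TCP orientation; "force": force on the tool from outside, world axes, zero at the start; "torque": the same for the moment, N m; "gripper_width": finger opening in mm; "gripper_force": force on a finger pad.
Only numpy, scipy, OpenCV 4.12 (cv2) and the standard library are available. Lean on these libraries where they do the work, as an engineer would, in place of code of your own. Each camera call takes 0.05 s, during which the arm holds its last target. There are 200 camera calls.

## Task

First slide the lid of the lead counting pot fully open by its knob. Then lift the radiation probe out of its holder, carry it over the lead brick wall and lower its nose into the pot until the window hovers about 10 mm above the sample, centred and upright; the probe must not touch the bricks, the pot, the lid or the sample, and the sample and the bystanders (bottle, vial, timer) stay where they are. Finish still holding the probe there, motionless.

Things in the scene. Friction and masses are not known exactly. Their poses are not given: they have to be found in the camera images.
- pot: Fixed grey round pot, 124 mm wide, on its mouth a metal guide plate whose top is 72 mm above the bench. Origin: on the bench under the bore's centre. Bore 52 mm wide, straight down to the sample's rest 20 mm above the bench. The lid opens along its own -x (roughly towards the robot), where the plate reaches out 142 mm; plate 116 mm wide, side rails 87 mm high. Stands left or right of the wall.
- pot_lid (a joint): Sliding lid on the pot, in m: about 0 shut, grows as it slides along the pot's own -x, 0.092 fully open (end stop). Held only by about 2.5 N of friction, no spring: it stays where it is left.
- lid_knob (a point): Point 18 mm up the lid's upright round black knob (20 mm thick, 22 mm at its head, 30 mm high; it rises from the lid's top at 88 mm to 118 mm above the bench). Moves with the lid; point axes are those of the pot.
- sample_top (a point): Centre of the top of the sample: a flat white disc (25 mm across) lying in a steel dish 42 mm across, loose on the rest in the middle of the pot. Its top is 26 mm above the bench.
- holder: Fixed upright grey holder, 62 mm in diameter, 80 mm high, on a dark round foot 100 mm across; a 39 mm bore from its top down to 12 mm above the bench takes the probe's nose. Origin: centre of its underside on the bench. It stands on the other side of the wall from the pot.
- probe_center (a point): Half-way up the radiation probe (about 0.25 kg, round, upright, 148 mm high), on its axis; z up. From below: nose 34 mm wide, 62 long; collar 48 mm wide at 62 to 68; white handle 38 mm wide from 68 to 138 (grasp this, e.g. 36 mm above this point); cap to 148. At first it hangs in the holder by its collar, window 18 mm above the bench: lift straight up 65 mm or more.
- probe_window (a point): Centre of the probe's window, the flat lower end of its nose, 74 mm below probe_center. With the window 10 mm above the sample, the collar's underside is 26 mm above the pot's guide plate.
- wall: Fixed wall of dark grey lead bricks between pot and holder, 299 mm long (own x, from 149 mm on each side), 50 mm thick (own y), 100 mm high. Origin: on the bench under its middle.
- blue_cap_bottle: Bystander: small amber bottle with a cap, 48 mm in diameter, 98 mm high, origin at its underside. Leave it alone.
- vial_b: Bystander: clear screw-cap vial, 33 mm in diameter, 85 mm high, origin at its underside. Leave it alone.
- timer: Bystander: white bench timer lying flat, 45 x 60 x 18 mm, origin at its underside. Leave it alone.
Not all that is in view belongs to the job. What is shaped like the pot but red is not meant.

How it is judged:
By the outcome, as a careful person would: the job done as asked, in the order asked, and still so for the second after the job is handed in, while the arm keeps its last pose, push and grip.
It also fails if it takes over 56 s, if anything falls off the work surface, if the arm or the gripper's body presses on something with over 40 N, if the wrist force passes 120 N, or if a joint passes its speed limit or range.

## Working session

There is one attempt and no reset: what is moved stays moved. The work goes in short steps, Python scripts to look and compute and a tool call to move; the robot and the scene stay as the last step left them, time stands still between calls to the robot, and variables do not carry over. Pictures are saved under pics/ and viewed, at most 10 in all, crops included, and the job is handed in when it is done.

Besides the shell and the picture viewer there is one more tool, called after "Emit:" as name(argument=value, ...) on one line, values as JSON. step_arm: Moves the arm, as the interface text tells. Its arguments: {"type":"object","properties":{"plan":{"type":"array","items":{"type":"number"}},"hand":{"type":"number"},"newtons":{"type":"number"}},"required":["plan"]}

```bash
mkdir -p pics; cat > h.py <<'E'
import numpy as np, cv2
from scipy.spatial.transform import Rotation as R
from workcell import sensors, viewer, env
def ray(f,px):
    v=np.array([(px[0]-f["cx"])/f["fx"],(px[1]-f["cy"])/f["fy"],1.0])
    a=np.array(f["attitude"],float)
    M=a if a.shape==(3,3) else R.from_euler('xyz',a,degrees=True).as_matrix()
    return np.array(f["position"],float),M@v
def atz(f,px,z):
    p,d=ray(f,px); return p+d*(z-p[2])/d[2]
def proj(f,P):
    a=np.array(f["attitude"],float)
    M=a if a.shape==(3,3) else R.from_euler('xyz',a,degrees=True).as_matrix()
    c=M.T@(np.array(P,float)-np.array(f["position"],float))
    return np.array([f["cx"]+f["fx"]*c[0]/c[2],f["cy"]+f["fy"]*c[1]/c[2]])
def tri(fs,pxs):
    A=np.zeros((3,3));b=np.zeros(3)
    for f,px in zip(fs,pxs):
        p,d=ray(f,px);d=d/np.linalg.norm(d);Q=np.eye(3)-np.outer(d,d);A+=Q;b+=Q@p
    return np.linalg.solve(A,b)
def save(f,n): cv2.imwrite("pics/"+n,f["img"][:,:,::-1])
E
python3 - <<'E'
from h import *
np.set_printoptions(precision=1,suppress=True)
Z=dict(pot=0,lid_knob=106,sample_top=26,holder=0,probe_center=92,probe_window=18,wall=0,blue_cap_bottle=0,vial_b=0,timer=0)
for n in("side","top"):
    f=viewer.grab_frame(n); save(f,n+"0.png"); print(n,f["position"],f["attitude"],f["fx"])
    for k,z in Z.items():
        r=viewer.pinpoint(k,f)
        for d in r[:3]: print(k,round(d["score"],2),np.array(d["location"]),atz(f,d["location"],z)[:2])
print(sensors.state())
E
```

```text
side [ 526.3 -811.  1080.5] [-134.8   -0.3   -5.7] 597.2012608330793
pot 0.84 [273.3 158.2] [581.5 604.1]
lid_knob 0.63 [293.3 235.2] [603.8 169.8]
lid_knob 0.56 [272.2 126.3] [582.3 613.4]
holder 0.64 [245.2 205.6] [492.6 402.2]
holder 0.62 [297.4 407.2] [ 578.1 -209.3]
probe_center 0.71 [298.6 385.9] [ 580. -217.]
wall 0.8 [305.2 316.6] [616.3  13.5]
blue_cap_bottle 0.73 [368.8 280.1] [778.7 107.4]
vial_b 0.86 [391.8 362.3] [ 786.7 -124.4]
timer 0.8 [243.8 205.7] [488.8 402.1]
top [ 414.   187.7 1504.5] [-171.    -0.1  -91.7] 539.9819292310741
pot 0.95 [316.7 247.7] [618.6 165.6]
pot 0.73 [158.3 264.2] [584.8 609.9]
lid_knob 0.74 [148.1 257.6] [590.8 607. ]
lid_knob 0.65 [316.2 245.2] [610.9 168.3]
holder 0.92 [450.8 256.5] [ 583.  -209.6]
probe_center 0.59 [461.3 251.9] [ 584.  -213.9]
wall 0.77 [373.2 245.1] [621.5   6.5]
blue_cap_bottle 0.54 [334.9 194.5] [770.4 109. ]
vial_b 0.55 [418.2 187.1] [ 785.3 -130.1]
timer 0.86 [233.1 292.3] [500.5 401.3]
{'time_s': 1.1, 'qpos': array([73.4, 18.3, 89.6, -0. , 72. , -1.1]), 'qvel': array([ 0. , -0. ,  0. , -0. , -0. , -0.1]), 'effort': array([ -0. , -41.2, -23.2,   0.1,   0. ,  -0. ]), 'ee_pos': array([153.3, 554.2, 228. ]), 'ee_rot': array([180. ,   0. , 164.5]), 'force': array([ 0.7, -0.2,  0.9]), 'torque': array([-0. , -0.1, -0. ]), 'gripper_force': 0.0, 'gripper_width': 91.15232049933643}
```

View pics/side0.png

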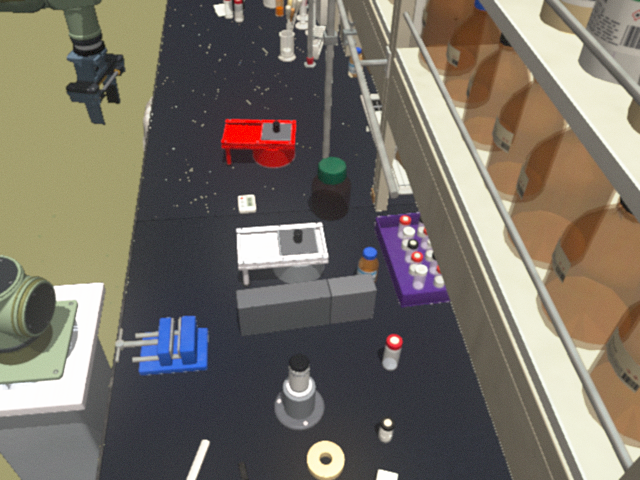

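View pics/top0.png

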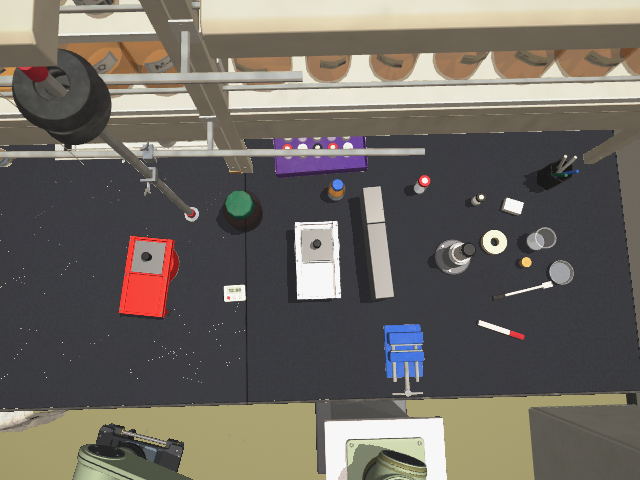

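The side view shows two lidded pots: a red one at (260,140) with its knob at (276,127), and a grey/white one at (283,250) with its knob at (297,237). In the top view they are at (148,275) and (317,260). I'm choosing the grey one, at side (297,237) and top (317,243). The probe is at side (299,375), and the wall lies between the two at (305,305). Next I'll check this choice in one crop and measure the pot's yaw.

```bash
python3 - <<'E'
from h import *
np.set_printoptions(precision=1,suppress=True)
t=viewer.grab_frame("top"); s=viewer.grab_frame("side")
def fit(f,x0,x1,y0,y1,z,name,lo=215):
    g=f["img"][y0:y1,x0:x1].astype(int)
    m=((g.min(2)>lo)).astype(np.uint8)
    n,l,st,_=cv2.connectedComponentsWithStats(m); i=1+st[1:,4].argmax()
    c=cv2.findContours((l==i).astype(np.uint8),0,1)[0]
    P=np.vstack(c)[:,0]+[x0,y0]
    W=np.array([atz(f,p,z)[:2] for p in P],np.float32)
    print(name,cv2.minAreaRect(W),cv2.boxPoints(cv2.minAreaRect(W)))
fit(t,285,350,210,310,87,"plate top")
fit(s,225,340,215,290,87,"plate side")
def dark(f,x0,x1,y0,y1,z,name):
    g=f["img"][y0:y1,x0:x1].astype(int); m=(g.max(2)<60).astype(np.uint8)
    n,l,st,c=cv2.connectedComponentsWithStats(m)
    for i in range(1,n):
        if st[i,4]>15: print(name,c[i]+[x0,y0],st[i],atz(f,c[i]+[x0,y0],z))
dark(t,305,330,232,256,106,"knob"); dark(s,285,310,225,250,103,"knob")
dark(t,455,480,235,262,166,"cap"); dark(s,285,315,350,372,161,"cap")
a=cv2.resize(t["img"][200:310,285:400],None,fx=4,fy=4); b=cv2.resize(s["img"][215:325,225:310],None,fx=4,fy=4)
cv2.imwrite("pics/c1.png",np.hstack([a,b])[:,:,::-1])
E
```

```text
plate top ((575.7548828125, 174.88742065429688), (204.25820922851562, 97.6915054321289), 0.27892497181892395) [[473.4 223.2]
 [473.9 125.5]
 [678.1 126.5]
 [677.6 224.2]]
plate side ((574.4427490234375, 168.13638305664062), (204.89080810546875, 117.10090637207031), 0.47712114453315735) [[471.5 225.8]
 [472.5 108.7]
 [677.4 110.4]
 [676.4 227.5]]
knob [316.7 245.3] [ 8 10  8  6 17] [610.6 167.  106. ]
knob [297.3 238.1] [ 9  8  8  9 43] [612.4 162.4 103. ]
cap [467.6 249.4] [ 6  7 15 15 75] [ 581.  -209.1  166. ]
cap [298.3 361.3] [  0   0  26  21 309] [ 580.4 -208.4  161. ]
```

View pics/c1.png

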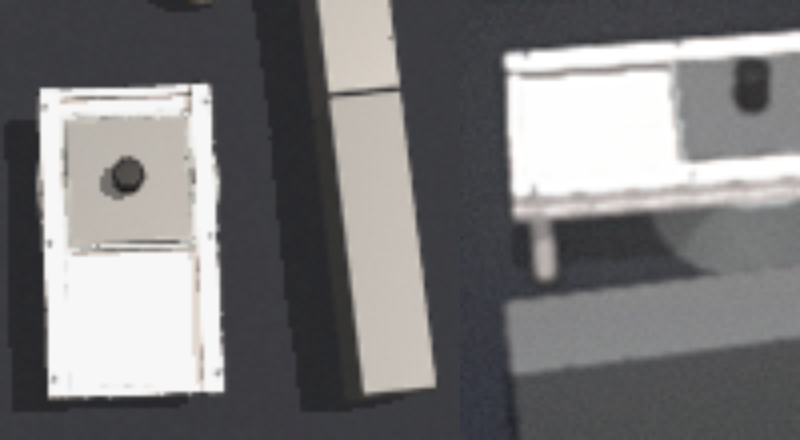

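The crop confirms it: a white guide plate with a grey lid and black knob at crop (127,175). The wall lies to its right, tilted about -4°. The pot's yaw is about 0.4°, and the knob is at about (611,166). I'll move above the knob now, then turn so the jaws close along world x.

Emit:
step_arm(plan=[-3.63,-1.67,0,0,0,0,-3.63,-1.67,0,0,0,0,-3.63,-1.67,0,0,0,0,-3.63,-1.67,0,0,0,0,-3.63,-1.67,0,0,0,0])

```text
time_s: 1.62
ee_pos: [307.0, 424.1, 228.1]
ee_rot: [180.0, 0.0, 164.6]
force: [0.5, -0.3, 0.6]
gripper_width: 91.6
gripper_force: 0.0
```

Emit:
step_arm(plan=[-3.63,-1.67,0,0,0,0,-3.63,-1.67,0,0,0,0,-3.63,-1.67,0,0,0,0,-3.63,-1.67,0,0,0,0,-3.63,-1.67,0,0,0,0])

```text
time_s: 2.03
ee_pos: [459.9, 295.0, 228.2]
ee_rot: [180.0, 0.0, 164.5]
force: [0.1, 0.2, 1.0]
gripper_width: 91.1
gripper_force: 0.0
```

Emit:
step_arm(plan=[-3.63,-1.67,0,0,0,0,-3.63,-1.67,0,0,0,0,-3.63,-1.67,0,0,0,0,-3.63,-1.67,0,0,0,0,-3.63,-1.67,0,0,0,0])

```text
time_s: 2.45
ee_pos: [612.6, 166.1, 228.0]
ee_rot: [180.0, 0.0, 164.5]
force: [0.9, 0.3, -0.3]
gripper_width: 91.3
gripper_force: 0.0
```

Emit:
step_arm(plan=[0,0,0,0,0,0.12,0,0,0,0,0,0.12,0,0,0,0,0,0.12,0,0,0,0,0,0.12,0,0,0,0,0,0.12])

```text
time_s: 2.87
ee_pos: [611.4, 167.4, 227.8]
ee_rot: [-180.0, -0.0, 129.8]
force: [0.0, 0.4, 0.4]
gripper_width: 91.2
gripper_force: 0.0
```

Emit:
step_arm(plan=[0,0,0,0,0,0.12,0,0,0,0,0,0.12,0,0,0,0,0,0.12,0,0,0,0,0,0.12,0,0,0,0,0,0.12])

```text
time_s: 3.28
ee_pos: [611.3, 167.6, 227.9]
ee_rot: [-180.0, -0.0, 95.4]
force: [0.1, -0.3, 0.2]
gripper_width: 90.9
gripper_force: 0.0
```

Emit:
step_arm(plan=[0,0,0,0,0,0.1,0,0,0,0,0,0,0,0,0,0,0,0])

```text
time_s: 3.53
ee_pos: [611.3, 167.6, 227.9]
ee_rot: [-180.0, -0.0, 90.2]
force: [0.7, 0.1, -0.3]
gripper_width: 91.1
gripper_force: 0.0
```

Emit:
step_arm(plan=[0,0,4,0,0,0,0,0,4,0,0,0,0,0,3,0,0,0,0,0,0.9,0,0,0,0,0,0,0,0,0])

```text
time_s: 3.95
ee_pos: [609.6, 167.2, 106.2]
ee_rot: [-179.7, 0.1, 90.1]
force: [0.2, -0.6, -0.1]
gripper_width: 91.0
gripper_force: 0.0
```

Emit:
step_arm(plan=[0,0,0,0,0,0,0,0,0,0,0,0,0,0,0,0,0,0,0,0,0,0,0,0,0,0,0,0,0,0], hand=1.0, newtons=15)

```text
time_s: 4.37
ee_pos: [611.9, 167.8, 110.4]
ee_rot: [179.9, -0.0, 90.1]
force: [0.9, 0.4, 0.3]
gripper_width: 60.8
gripper_force: 0.0
```

Emit:
step_arm(plan=[0,0,0,0,0,0,0,0,0,0,0,0,0,0,0,0,0,0,0,0,0,0,0,0,0,0,0,0,0,0])

```text
time_s: 4.78
ee_pos: [611.5, 167.7, 108.9]
ee_rot: [180.0, -0.0, 90.1]
force: [3.2, -0.2, -0.5]
gripper_width: 27.5
gripper_force: 1.4
```

Emit:
step_arm(plan=[0,0,0,0,0,0,0,0,0,0,0,0,0,0,0,0,0,0,0,0,0,0,0,0,0,0,0,0,0,0])

```text
time_s: 5.2
ee_pos: [611.6, 167.6, 109.0]
ee_rot: [180.0, -0.0, 90.1]
force: [2.8, -0.4, -1.8]
gripper_width: 19.9
gripper_force: 15.0
```

```bash
python3 - <<'E'
from h import *
t=viewer.grab_frame("top"); s=viewer.grab_frame("side")
a=cv2.resize(t["img"][190:310,260:390],None,fx=3,fy=3); b=cv2.resize(s["img"][180:300,220:350],None,fx=3,fy=3)
cv2.imwrite("pics/c2.png",np.hstack([a,b])[:,:,::-1])
print(sensors.state())
E
```

```text
{'time_s': 5.3, 'qpos': array([1.42929417e+01, 2.87021151e+01, 9.10367918e+01, 2.58711460e-03,
       6.02407398e+01, 1.42364583e+01]), 'qvel': array([ 0.13461757, -0.06618494,  0.02773111,  0.06800961,  0.06195896,
       -0.09743369]), 'effort': array([ 5.90933058e-01, -4.89331627e+01, -1.99521285e+01,  3.08436211e-01,
        7.26792477e-01, -3.56514625e-03]), 'ee_pos': array([611.44410684, 167.65528385, 108.98941415]), 'ee_rot': array([ 1.79980824e+02, -7.18274616e-03,  9.00552008e+01]), 'force': array([ 1.77926586,  0.10060484, -1.78310885]), 'torque': array([-0.09899695, -0.37065682, -0.03436018]), 'gripper_force': 14.999891280318423, 'gripper_width': 20.20098480920513}
```

View pics/c2.png

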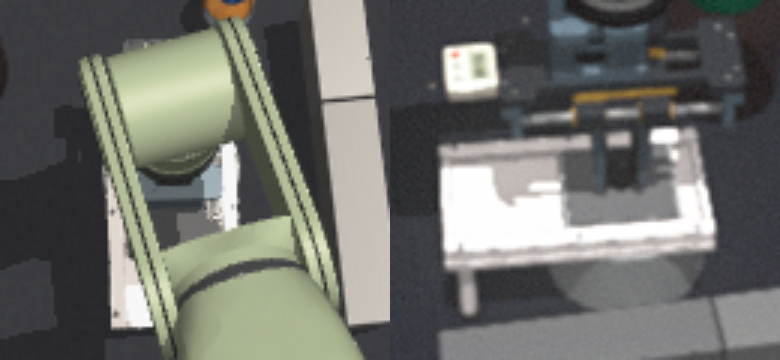

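The fingers hold the knob (side crop 620,165) at a width of 20 mm. Next I slide it toward -x.

Emit:
step_arm(plan=[0,-0.7,0,0,0,0,0,-1.4,0,0,0,0,0,-1.4,0,0,0,0,0,-1.4,0,0,0,0,0,-1.2,0,0,0,0])

```text
time_s: 5.72
ee_pos: [549.1, 167.0, 109.0]
ee_rot: [-180.0, 0.1, 90.1]
force: [3.6, -2.1, -2.0]
gripper_width: 20.0
gripper_force: 15.0
```

Emit:
step_arm(plan=[0,-1.0,0,0,0,0,0,-0.8,0,0,0,0,0,-0.5,0,0,0,0,0,-0.3,0,0,0,0,0,0,0,0,0,0])

```text
time_s: 6.13
ee_pos: [533.1, 167.1, 109.6]
ee_rot: [178.8, -0.0, 90.2]
force: [24.6, -6.1, -15.5]
gripper_width: 20.0
gripper_force: 15.0
```

```bash
python3 - <<'E'
from h import *
t=viewer.grab_frame("top"); s=viewer.grab_frame("side")
a=cv2.resize(t["img"][190:310,260:390],None,fx=3,fy=3); b=cv2.resize(s["img"][180:300,220:350],None,fx=3,fy=3)
cv2.imwrite("pics/c3.png",np.hstack([a,b])[:,:,::-1])
st=sensors.state()
for k in("ee_pos","ee_rot","force","torque","gripper_width"):print(k,np.round(st[k],2))
print(viewer.pinpoint("lid_knob",s)[:2])
E
```

```text
ee_pos [533.12 167.13 109.55]
ee_rot [ 1.7886e+02 -1.0000e-02  9.0150e+01]
force [ 23.34  -5.57 -15.4 ]
torque [-1.01 -3.8  -0.04]
gripper_width 20.28
[{'location': [271.2, 126.3], 'score': 0.66}, {'location': [259.6, 238.6], 'score': 0.63}]
```

View pics/c3.png

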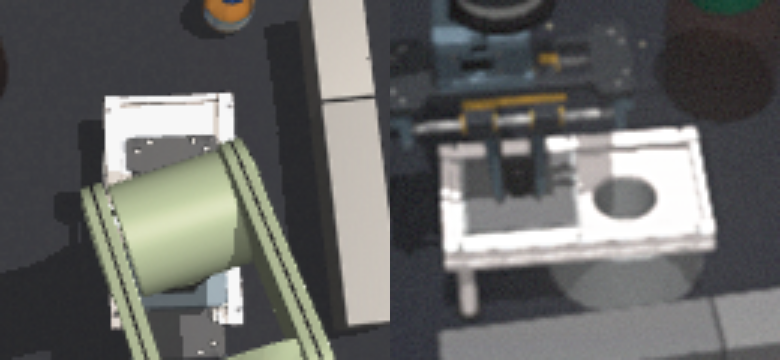

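The side crop shows the bore uncovered at (625,197) and the lid at the left end of the plate, with 24 N against it. I'll measure the bore's centre to check the travel.

```bash
python3 - <<'E'
from h import *
np.set_printoptions(precision=1,suppress=True)
s=viewer.grab_frame("side")
x0,x1,y0,y1=285,325,230,265
g=s["img"][y0:y1,x0:x1].astype(int).max(2); m=(g<175).astype(np.uint8)
n,l,st,c=cv2.connectedComponentsWithStats(m)
for i in range(1,n):
    if st[i,4]>30:
        ys,xs=np.nonzero(l==i); W=np.array([atz(s,(a+x0,b+y0),72)[:2] for a,b in zip(xs,ys)])
        print(st[i],c[i]+[x0,y0],W.min(0),W.max(0),(W.min(0)+W.max(0))/2)
for k in ("sample_top","pot","lid_knob"):
    for d in viewer.pinpoint(k,s)[:2]: print(k,d["score"],d["location"],atz(s,d["location"],{"sample_top":26,"pot":0,"lid_knob":106}[k]))
# lid outline at z 88
x0,x1,y0,y1=228,290,222,265
g=s["img"][y0:y1,x0:x1].astype(int).max(2)
for r in (250-y0,253-y0,256-y0): print(r+y0,g[r])
print(atz(s,(240,250),88),atz(s,(281,250),88), atz(s,(237,250),87))
E
```

```text
[  2   9  22  14 246] [297.5 245.3] [589.4 146.6] [638.5 191.7] [613.9 169.2]
sample_top 0.5 [388.9, 363.5] [ 773.9 -143.2   26. ]
pot 0.59 [298.7, 268.2] [615.4 161.5   0. ]
pot 0.32 [260.5, 238.9] [527.7 271.1   0. ]
lid_knob 0.58 [259.3, 237.4] [525.  170.1 106. ]
lid_knob 0.54 [273.3, 126.7] [585.3 611.1 106. ]
250 [ 46  35  41  45  43  39  42  34  81 192 255 255 253 255 255 255 211 158
 133 129 132 134 135 135 136 138 134 132 136 134 136 132 133 139 131 135
 137 135 135 135 134 136 137 137 132 137 136 136 135 135 136 134 132 150
 198 241 255 255 255 255 255 215]
253 [ 45  43  41  39  45  42  48  37  74 181 255 255 255 254 255 253 218 183
 144 135 131 135 133 131 136 133 137 135 134 136 137 130 138 132 134 135
 136 131 132 138 136 134 131 137 136 135 133 132 137 133 135 138 139 149
 190 228 252 255 254 254 254 255]
256 [ 42  42  38  36  47  43  38  37  51 144 244 255 254 253 255 254 216 181
 141 120 120 123 122 122 129 128 128 128 132 124 118 109 120 133 142 144
 151 164 173 182 190 186 179 189 202 209 225 239 246 248 252 253 255 255
 253 252 254 254 253 254 254 254]
[478.9 151.3  88. ] [572.8 142.4  88. ] [471.9 153.   87. ]
```

```bash
python3 - <<'E'
from h import *
np.set_printoptions(precision=1,suppress=True,linewidth=150)
s=viewer.grab_frame("side"); t=viewer.grab_frame("top")
s0=cv2.imread("pics/side0.png").max(2); t0=cv2.imread("pics/top0.png").max(2)
for r in (245,250,253):
    print("side0",r,s0[r,262:332]); print("now",s["img"][r,228:300].max(1))
for c in (308,326): print("top0",c,t0[215:305,c]); print("top now",t["img"][215:305,c].max(1))
for r in (220,225,230,255,260,265,300): print(r,atz(t,(308,r),88)[0])
for c in (240,245,280,285,315,320,325): print(c,atz(s,(c,250),88)[0])
E
```

```text
side0 245 [254 254 254 254 254 254 254 254 254 254 254 254 254 255 255 253 213 191 171 149 136 134 141 137 136 136 137 134 136 138 137 137 138 138 138 136 140
 138 136 141 137 137 135 137 139 137 137 136 138 136 137 135 137 138 158 216 254 255 255 254 239 241 255 252 138  55  67  65  68  71]
now [ 37  47  40  44  51  42  39  40  79 179 232 225 238 255 255 201 119  87  85  90  85  90  90  93  91  87  88  82  86  77  88 102  95  67  66  66  79
  97 105  91  87  88 100 120 126 121 124 137 135 137 133 135 149 186 225 245 255 255 255 199 108  85  91  96  98  98 113 126 128 128 128 127]
side0 250 [254 254 254 254 254 254 254 254 254 254 254 254 254 254 255 255 252 195 176 138 134 139 138 136 135 139 135 136 135 139 138 140 139 135 138 137 135
 137 138 139 134 138 136 136 136 137 140 133 139 135 139 134 137 132 139 167 222 253 255 255 254 238 239 255 255 139  56  66  66  65]
now [ 43  41  42  43  43  47  42  37  83 187 255 255 253 255 255 255 212 155 134 130 132 136 137 137 136 135 137 136 131 134 136 137 134 137 133 134 133
 134 135 137 134 135 133 138 138 140 136 135 136 141 136 132 136 1
[... 1762 characters left out ...]
43  44  64  63  65]
top now [ 65  66  66  67  65  64 179 247 234 196 247 247 247 247 247 247 247 247 247 247 103 106 113 112 111 110 101 127 142 153 161 171 178 184 186 189 194
 198 200 205 209 213 217 221 224 226 227 224 222 217 213 207 202 199 194 191 187 183 179 173 168 161 157 147 139 127 113  94  89  55 108 110 111 111
 109 110 105  60  69 112 111 112 112 112 111 111 112 112 111 111]
220 681.8974969200731
225 668.3503829577227
230 654.8428681585348
255 587.8932487619049
260 574.6197232177285
265 561.3846041913051
300 469.80029175281015
240 478.86271932863684
245 490.3154418418642
280 570.5192316714678
285 581.9818800994321
315 650.783852308537
320 662.2551965010144
325 673.7277837532877
```

Both cameras put the lid's travel at about 80 mm, so some 10 mm should remain. I'll push a little more and watch the response.

Emit:
step_arm(plan=[0,-0.2,0,0,0,0,0,-0.1,0,0,0,0,0,0,0,0,0,0])

```text
time_s: 6.83
ee_pos: [532.9, 167.3, 109.9]
ee_rot: [178.5, -0.0, 90.2]
force: [30.0, -5.3, -18.9]
gripper_width: 20.2
gripper_force: 15.0
```

The lid is blocked hard. To rule out a finger collision, I'll relax, re-grip 6 mm higher and push again.

Emit:
step_arm(plan=[0,0.6,0,0,0,0,0,0.5,0,0,0,0,0,0,0,0,0,0])

```text
time_s: 7.08
ee_pos: [533.4, 167.2, 109.5]
ee_rot: [179.9, 0.0, 90.0]
force: [4.2, -4.5, 3.1]
gripper_width: 19.9
gripper_force: 15.0
```

Emit:
step_arm(plan=[0,0,0,0,0,0,0,0,0,0,0,0,0,0,-0.3,0,0,0,0,0,-0.3,0,0,0,0,0,0,0,0,0], hand=3.5)

```text
time_s: 7.5
ee_pos: [531.9, 168.0, 115.5]
ee_rot: [180.0, -0.0, 90.1]
force: [0.5, 0.2, -0.3]
gripper_width: 35.2
gripper_force: 0.0
```

Emit:
step_arm(plan=[0,0,0,0,0,0,0,0,0,0,0,0,0,0,0,0,0,0,0,0,0,0,0,0,0,0,0,0,0,0], hand=1.0)

```text
time_s: 7.92
ee_pos: [533.4, 167.7, 115.1]
ee_rot: [179.9, -0.0, 90.1]
force: [5.0, -0.5, -2.2]
gripper_width: 20.1
gripper_force: 15.0
```

Emit:
step_arm(plan=[0,0,0,0,0,0,0,-0.3,0,0,0,0,0,-0.3,0,0,0,0,0,-0.2,0,0,0,0,0,0,0,0,0,0])

```text
time_s: 8.33
ee_pos: [533.0, 167.8, 115.3]
ee_rot: [178.9, -0.1, 90.1]
force: [24.0, -1.9, -16.4]
gripper_width: 20.2
gripper_force: 15.0
```

It stops at the same place (533) again, so the lid itself is stopped. I'll release, move over the probe (which I need to do anyway), and look at the pot unobstructed.

Emit:
step_arm(plan=[0,0.4,0,0,0,0,0,0.3,0,0,0,0,0,0,0,0,0,0])

```text
time_s: 8.58
ee_pos: [533.4, 167.8, 115.1]
ee_rot: [179.8, -0.0, 90.0]
force: [7.4, 0.3, -3.3]
gripper_width: 20.3
gripper_force: 15.0
```

Emit:
step_arm(plan=[0,0,0,0,0,0,0,0,0,0,0,0,0,0,0,0,0,0,0,0,-2,0,0,0,0,0,-3.5,0,0,0], hand=9.1)

```text
time_s: 9.0
ee_pos: [527.4, 166.6, 166.6]
ee_rot: [-179.3, 0.2, 90.1]
force: [0.5, -0.6, -0.7]
gripper_width: 50.5
gripper_force: 0.0
```

Emit:
step_arm(plan=[0,0,-4,0,0,0,0,0,-4,0,0,0,-3.7,0.5,0,0,0,0,-3.7,0.5,0,0,0,0,-3.7,0.5,0,0,0,0])

```text
time_s: 9.42
ee_pos: [545.4, 56.0, 250.8]
ee_rot: [-180.0, -0.0, 90.2]
force: [0.3, -0.2, 0.1]
gripper_width: 83.7
gripper_force: 0.0
```

Emit:
step_arm(plan=[-3.7,0.5,0,0,0,0,-3.7,0.5,0,0,0,0,-3.7,0.5,0,0,0,0,-3.7,0.5,0,0,0,0,-3.7,0.5,0,0,0,0])

```text
time_s: 9.83
ee_pos: [570.3, -129.7, 249.7]
ee_rot: [-179.9, -0.1, 90.1]
force: [1.1, -0.1, -0.0]
gripper_width: 91.1
gripper_force: 0.0
```

Emit:
step_arm(plan=[-3.7,0.5,0,0,0,0,-3.7,0.3,0,0,0,0,0,0,0,0,0,0,0,0,0,0,0,0])

```text
time_s: 10.17
ee_pos: [578.6, -203.6, 249.1]
ee_rot: [-179.9, -0.1, 89.9]
force: [0.4, 0.7, -1.1]
gripper_width: 91.2
gripper_force: 0.0
```

```bash
python3 - <<'E'
from h import *
np.set_printoptions(precision=1,suppress=True)
t=viewer.grab_frame("top"); s=viewer.grab_frame("side"); save(t,"t4.png"); save(s,"s4.png")
def g(im): return (255*(im/255.)**3).astype(np.uint8)
a=cv2.resize(t["img"][210:310,280:350],None,fx=5,fy=5,interpolation=2); b=cv2.resize(s["img"][215:290,228:335],None,fx=4,fy=4,interpolation=2)
b=cv2.copyMakeBorder(b,0,200,0,0,0)
cv2.imwrite("pics/c4.png",g(np.hstack([a,b]))[:,:,::-1])
for k,z in (("lid_knob",106),("sample_top",26),("probe_center",92),("holder",0)):
  for f in (t,s):
    print(k,[(round(d["score"],2),np.array(d["location"]),atz(f,d["location"],z)[:2]) for d in viewer.pinpoint(k,f)[:2]])
E
```

```text
lid_knob [(0.92, array([317.8, 276.4]), array([529.1, 166.6])), (0.83, array([147. , 256.7]), array([593.3, 609.9]))]
lid_knob [(0.88, array([263.3, 238.6]), array([534. , 165.3])), (0.36, array([274.3, 123.3]), array([589.2, 627.7]))]
sample_top [(0.47, array([316.2, 246.4]), array([618.8, 167.3]))]
sample_top []
probe_center [(0.64, array([459.6, 252.8]), array([ 581.8, -209.2])), (0.26, array([230.5, 292.8]), array([494.1, 395. ]))]
probe_center [(0.9, array([299.4, 383.6]), array([ 581.9, -212.3])), (0.53, array([261.3, 236.9]), array([529.7, 185.4]))]
holder [(0.71, array([449. , 258.4]), array([ 577.8, -204.2])), (0.35, array([334.3, 193.1]), array([774.5, 110.6]))]
holder [(0.76, array([296.4, 404.9]), array([ 576.6, -204.1]))]
```

View pics/c4.png

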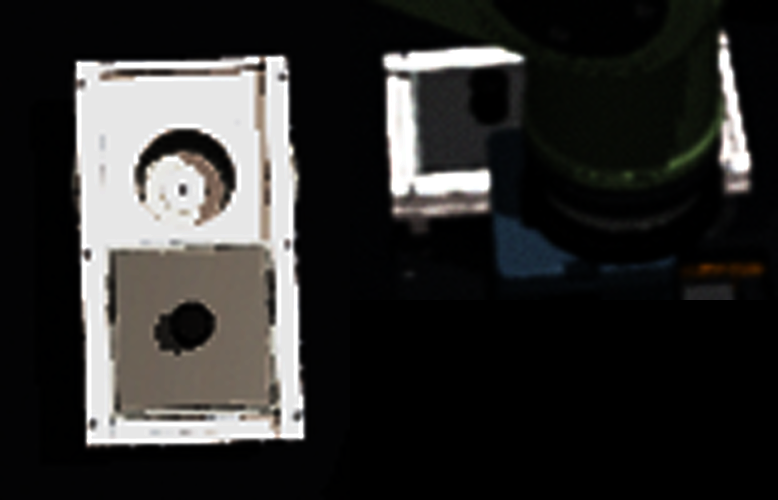

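The pot is clearly visible: bore at top pixel (317,246) with the sample inside, and the lid at (318,276), just short of the plate's near end. As a last check I'll push the knob with closed fingers from its +x side. That moves the gripper body to a different position, so a stop at the same place would confirm the end stop.

Emit:
step_arm(plan=[3,0,0,0,0,0,3.8,0,0,0,0,0,3.8,0,0,0,0,0,3.8,0,0,0,0,0,3.8,0,0,0,0,0], hand=0)

```text
time_s: 11.08
ee_pos: [579.1, -18.6, 250.1]
ee_rot: [180.0, -0.0, 90.0]
force: [0.3, -0.1, 0.5]
gripper_width: 60.9
gripper_force: 0.0
```

Emit:
step_arm(plan=[3.8,0,0,0,0,0,3.8,0,0,0,0,0,3.8,0,0,0,0,0,3.7,0,0,0,0,0,3.8,0,1,0,0,0])

```text
time_s: 11.5
ee_pos: [579.9, 170.9, 242.0]
ee_rot: [179.7, -0.1, 90.1]
force: [0.0, 0.5, 0.5]
gripper_width: 27.2
gripper_force: 0.0
```

Emit:
step_arm(plan=[0,0,4,0,0,0,0,0,4,0,0,0,0,0,3,0,0,0,0,0,1.5,0,0,0,0,0,0,0,0,0])

```text
time_s: 11.92
ee_pos: [576.4, 168.3, 110.8]
ee_rot: [-179.5, 0.1, 90.1]
force: [0.3, -0.7, 0.3]
gripper_width: 0.6
gripper_force: 0.0
```

Emit:
step_arm(plan=[0,0,0,0,0,0,0,-0.7,0,0,0,0,0,-0.5,0,0,0,0,0,-0.4,0,0,0,0,0,0,0,0,0,0])

```text
time_s: 12.33
ee_pos: [562.6, 168.6, 116.3]
ee_rot: [179.9, -0.0, 90.1]
force: [0.7, -0.9, -0.6]
gripper_width: 0.4
gripper_force: 0.0
```

Emit:
step_arm(plan=[0,-0.3,0,0,0,0,0,-0.3,0,0,0,0,0,-0.3,0,0,0,0,0,0,0,0,0,0])

```text
time_s: 12.67
ee_pos: [554.4, 168.6, 115.3]
ee_rot: [179.9, -0.0, 90.1]
force: [0.6, -1.4, -0.3]
gripper_width: 0.4
gripper_force: 0.2
```

Emit:
step_arm(plan=[0,-0.3,0,0,0,0,0,-0.3,0,0,0,0,0,0,0,0,0,0])

```text
time_s: 12.92
ee_pos: [553.5, 168.7, 115.8]
ee_rot: [179.3, -0.1, 90.1]
force: [11.4, -1.6, -5.1]
gripper_width: 0.6
gripper_force: 5.6
```

Emit:
step_arm(plan=[0,-0.3,0,0,0,0,0,-0.3,0,0,0,0,0,0,0,0,0,0,0,0,0,0,0,0])

```text
time_s: 13.25
ee_pos: [553.1, 168.8, 116.4]
ee_rot: [178.6, -0.1, 90.2]
force: [22.7, -2.9, -11.6]
gripper_width: 0.1
gripper_force: 10.9
```

```bash
python3 - <<'E'
from h import *
np.set_printoptions(precision=1,suppress=True,linewidth=150)
s=viewer.grab_frame("side");save(s,"s5.png")
for r in (250,253): print(s["img"][r,228:300].max(1))
a=cv2.resize(s["img"][195:290,215:335],None,fx=6,fy=6,interpolation=2)
cv2.imwrite("pics/c5.png",(255*(a/255.)**2).astype(np.uint8)[:,:,::-1])
E
```

```text
[ 48  40  43  41  40  43  42  33  77 192 255 255 253 254 255 254 214 157 135 131 137 129 135 137 133 136 135 133 132 135 132 135 134 136 133 132 138
 135 136 132 139 134 135 135 136 130 137 132 134 135 136 130 140 149 195 243 255 255 255 255 255 218 146 115 106  99  92  99  97  99  97  99]
[ 53  43  43  38  50  40  40  40  71 179 255 255 255 255 255 253 219 183 145 134 134 132 139 132 136 134 135 137 132 139 134 134 135 135 135 135 132
 136 136 139 135 136 136 131 134 130 131 134 136 136 137 142 136 153 184 230 252 255 254 254 254 255 255 255 255 255 247 231 199 184 195 208]
```

View pics/c5.png

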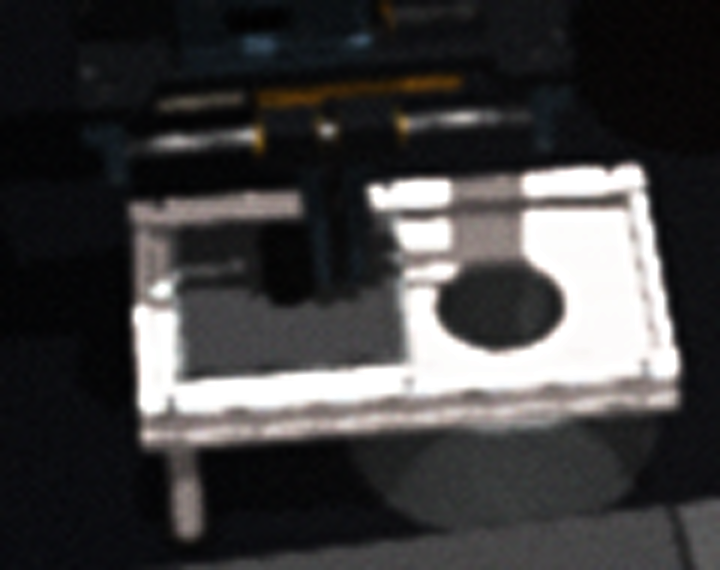

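Even pushed from another gripper position at 23 N, the lid stops at the same place. That is the end stop, and the bore at crop (500,305) is fully clear. Now I go for the probe.

Emit:
step_arm(plan=[0,0.9,0,0,0,0,0,1.2,0,0,0,0,0,0.4,-3,0,0,0,0,0.5,-4,0,0,0,0,0.5,-4,0,0,0], hand=0)

```text
time_s: 13.72
ee_pos: [576.4, 168.4, 225.0]
ee_rot: [-179.8, 0.0, 90.0]
force: [1.5, -0.0, -0.2]
gripper_width: 0.2
gripper_force: 0.0
```

Emit:
step_arm(plan=[-3.7,0,-2,0,0,0,-3.8,0,0,0,0,0,-3.8,0,0,0,0,0,-3.8,0,0,0,0,0,-3.8,0,0,0,0,0], hand=9.1)

```text
time_s: 14.13
ee_pos: [576.9, -21.5, 244.8]
ee_rot: [-180.0, -0.0, 90.1]
force: [0.6, 0.2, -0.3]
gripper_width: 31.0
gripper_force: 0.0
```

Emit:
step_arm(plan=[-3.8,0,0,0,0,0,-3.8,0,0,0,0,0,-3.8,0,0,0,0,0,-3.8,0,0,0,0,0,-3.0,0,0,0,0,0])

```text
time_s: 14.55
ee_pos: [577.0, -204.7, 244.5]
ee_rot: [-180.0, 0.0, 90.0]
force: [0.0, -1.0, 0.8]
gripper_width: 64.1
gripper_force: 0.0
```

Emit:
step_arm(plan=[0,0,0,0,0,0,0,0,0,0,0,0])

```text
time_s: 14.72
ee_pos: [577.1, -203.3, 244.1]
ee_rot: [-179.9, -0.1, 89.9]
force: [0.2, 0.5, -0.3]
gripper_width: 77.7
gripper_force: 0.0
```

```bash
python3 - <<'E'
from h import *
np.set_printoptions(precision=1,suppress=True)
s=viewer.grab_frame("side"); t=viewer.grab_frame("top"); save(t,"t6.png"); save(s,"s6.png")
print(sensors.state()["ee_pos"])
for f,F in((t,"t"),(s,"s")):
  for k,z in (("probe_center",92),("lid_knob",106),("sample_top",26)):
    print(F,k,[(round(d["score"],2),np.array(d["location"]),atz(f,d["location"],z)[:2]) for d in viewer.pinpoint(k,f)[:2]])
# bore from saved clear view t4
im=cv2.imread("pics/t4.png").min(2)
x0,x1,y0,y1=303,332,230,260
m=(im[y0:y1,x0:x1]<200).astype(np.uint8)
h=cv2.convexHull(np.argwhere(cv2.morphologyEx(m,cv2.MORPH_OPEN,np.ones((2,2))))[:,::-1].astype(np.int32)+[x0,y0])[:,0]
W=np.array([atz(t,p,72)[:2] for p in h],np.float32)
print(cv2.minEnclosingCircle(W), W.min(0),W.max(0))
E
```

```text
[ 577.4 -201.2  244.4]
t probe_center [(0.76, array([460.7, 251.5]), array([ 585.1, -212.4]))]
t lid_knob [(0.9, array([147.4, 256.6]), array([593.5, 608.8])), (0.69, array([316.9, 276.4]), array([529.2, 168.9]))]
t sample_top [(0.43, array([315.9, 248.5]), array([612.9, 168.3]))]
s probe_center [(0.88, array([299.1, 385. ]), array([ 581.1, -215.2]))]
s lid_knob [(0.66, array([260.5, 236.4]), array([527.9, 173.1])), (0.42, array([272.6, 122.8]), array([584.5, 630.7]))]
s sample_top []
((613.5096435546875, 164.10568237304688), 26.253305435180664) [591.5 138.8] [638.  189.9]
```

Emit:
step_arm(plan=[-0.8,0.4,2,0,0,0,0,0,3.5,0,0,0,0,0,3.5,0,0,0,0,0,2,0,0,0,0,0,1,0,0,0])

```text
time_s: 15.53
ee_pos: [579.9, -208.9, 121.4]
ee_rot: [-179.7, -0.1, 90.1]
force: [-0.4, 0.8, -1.0]
gripper_width: 91.4
gripper_force: 0.0
```

Emit:
step_arm(plan=[0,0,0,0,0,0,0,0,0,0,0,0])

```text
time_s: 15.7
ee_pos: [582.3, -210.0, 125.4]
ee_rot: [179.9, 0.0, 90.1]
force: [1.0, 0.2, 0.4]
gripper_width: 91.0
gripper_force: 0.0
```

```bash
python3 - <<'E'
from h import *
np.set_printoptions(precision=1,suppress=True)
s=viewer.grab_frame("side"); save(s,"s7.png"); print(sensors.state()["ee_pos"],sensors.state()["force"])
print([(d["score"],atz(s,d["location"],92)) for d in viewer.pinpoint("probe_center",s)[:2]])
t=viewer.grab_frame("top")
im=cv2.imread("pics/t4.png").min(2).astype(int)
for r in (232,240,246,252,262,275,290):
    row=im[r]; 
    def edge(c0,c1,thr=150):
        for c in range(c0,c1):
            if row[c]<thr<=row[c+1]: return c+(thr-row[c])/(row[c+1]-row[c])
    def edgeR(c0,c1,thr=150):
        for c in range(c0,c1,-1):
            if row[c]<thr<=row[c-1]: return c-(thr-row[c])/(row[c-1]-row[c])
    L,Rr=edge(285,310),edgeR(350,325); print(r,L,Rr,atz(t,(L,r),84)[:2],atz(t,(Rr,r),84)[:2],atz(t,((L+Rr)/2,r),84)[:2])
E
```

```text
[ 582.9 -210.2  126.4] [ 0.1  0.5 -0.3]
[(0.82, array([ 584.9, -214.3,   92. ]))]
232 294.41212121212124 337.5705882352941 [651.2 225. ] [647.9 109.9] [649.5 167.4]
240 294.5238095238095 338.4909090909091 [629.6 225.2] [626.2 108.3] [627.9 166.7]
246 295.05825242718447 339.271186440678 [613.4 224.1] [610.1 106.8] [611.7 165.5]
252 295.21774193548384 338.5705882352941 [597.4 224.1] [594.1 109.2] [595.7 166.7]
262 295.4085365853659 339.1666666666667 [570.7 224.3] [567.4 108.6] [569.1 166.4]
275 296.2113821138211 339.5739644970414 [536.3 223. ] [533.  108.8] [534.6 165.9]
290 296.4049079754601 340.5212121212121 [496.9 223.4] [493.6 107.8] [495.2 165.6]
```

Emit:
step_arm(plan=[0,0,0.1,0,0,0,0,0,0,0,0,0,0,0,0,0,0,0,0,0,0,0,0,0,0,0,0,0,0,0], hand=2.5, newtons=25)

```text
time_s: 16.27
ee_pos: [581.7, -210.0, 123.9]
ee_rot: [180.0, 0.0, 90.1]
force: [-0.2, 1.6, 0.0]
gripper_width: 60.8
gripper_force: 0.0
```

Emit:
step_arm(plan=[0,0,0,0,0,0,0,0,0,0,0,0,0,0,0,0,0,0,0,0,0,0,0,0,0,0,0,0,0,0])

```text
time_s: 16.68
ee_pos: [581.8, -210.0, 123.7]
ee_rot: [180.0, -0.0, 90.1]
force: [0.6, -0.0, -0.2]
gripper_width: 37.8
gripper_force: 25.0
```

Emit:
step_arm(plan=[0,0,0,0,0,0,0,0,0,0,0,0])

```text
time_s: 16.85
ee_pos: [581.8, -210.1, 123.7]
ee_rot: [180.0, -0.0, 90.1]
force: [0.0, 0.2, -0.1]
gripper_width: 37.5
gripper_force: 25.0
```

Emit:
step_arm(plan=[0,0,-0.5,0,0,0,0,0,-1.5,0,0,0,0,0,-2.5,0,0,0,0,0,-2.5,0,0,0,0,0,-2.5,0,0,0])

```text
time_s: 17.27
ee_pos: [581.1, -209.8, 219.4]
ee_rot: [-179.9, -0.0, 90.1]
force: [1.1, -0.9, -3.1]
gripper_width: 38.0
gripper_force: 25.0
```

Emit:
step_arm(plan=[0,0,-2,0,0,0,0,0,-1.2,0,0,0,0,0,-0.5,0,0,0,0,0,0,0,0,0])

```text
time_s: 17.6
ee_pos: [581.9, -210.1, 256.9]
ee_rot: [179.9, 0.0, 90.1]
force: [0.4, -0.6, -2.4]
gripper_width: 37.7
gripper_force: 25.0
```

Emit:
step_arm(plan=[0.7,0,0,0,0,0,1.4,0,0,0,0,0,2.2,0,0,0,0,0,2.8,0,0,0,0,0,3,0.3,0,0,0,0])

```text
time_s: 18.02
ee_pos: [583.2, -107.2, 254.2]
ee_rot: [-179.8, -0.1, 90.0]
force: [0.0, 0.8, -1.7]
gripper_width: 37.4
gripper_force: 25.0
```

Emit:
step_arm(plan=[3,0.3,0,0,0,0,3,0.3,0,0,0,0,3,0.3,0,0,0,0,3,0.4,0,0,0,0,3,0.4,0,0,0,0])

```text
time_s: 18.43
ee_pos: [600.2, 43.8, 254.4]
ee_rot: [-179.8, -0.0, 90.1]
force: [0.5, -0.0, -2.4]
gripper_width: 37.7
gripper_force: 25.0
```

Emit:
step_arm(plan=[3,0.4,0,0,0,0,2.7,0.4,0,0,0,0,2.4,0.4,0,0,0,0,2,0,0,0,0,0,1.4,0,0,0,0,0])

```text
time_s: 18.85
ee_pos: [612.0, 159.2, 254.1]
ee_rot: [-179.8, -0.0, 90.2]
force: [0.4, -0.3, -2.6]
gripper_width: 37.9
gripper_force: 25.0
```

Emit:
step_arm(plan=[0.7,0,0,0,0,0,0.4,0,0,0,0,0,0,0,0,0,0,0,0,0,0,0,0,0,0,0,0,0,0,0])

```text
time_s: 19.27
ee_pos: [613.3, 165.9, 255.8]
ee_rot: [-180.0, 0.0, 90.0]
force: [0.0, 0.2, -2.1]
gripper_width: 37.7
gripper_force: 25.0
```

Emit:
step_arm(plan=[0,0,0,0,0,0,0,0,0,0,0,0,0,0,0,0,0,0,0,0,0,0,0,0])

```text
time_s: 19.6
ee_pos: [613.4, 166.6, 255.8]
ee_rot: [180.0, -0.0, 90.0]
force: [0.1, 0.2, -3.1]
gripper_width: 38.0
gripper_force: 25.0
```

```bash
python3 - <<'E'
from h import *
np.set_printoptions(precision=1,suppress=True)
s=viewer.grab_frame("side"); t=viewer.grab_frame("top"); save(s,"s8.png"); save(t,"t8.png")
st=sensors.state(); p=st["ee_pos"]; print(p,st["ee_rot"],st["force"],st["torque"])
print("proj s win",proj(s,[p[0],p[1],p[2]-105.7]),"ctr",proj(s,[p[0],p[1],p[2]-31.7]),"bore",proj(s,[614,167,72]))
for k in("probe_center","probe_window","sample_top","pot"): print(k,[(round(d["score"],2),np.array(d["location"])) for d in viewer.pinpoint(k,s)[:2]],[(round(d["score"],2),np.array(d["location"])) for d in viewer.pinpoint(k,t)[:2]])
cv2.imwrite("pics/c8.png",cv2.resize(s["img"][150:290,225:375],None,fx=4,fy=4)[:,:,::-1])
E
```

```text
[613.3 166.8 255.8] [180.  -0.  90.] [ 0.5  0.3 -2. ] [-0.2  0.   0. ]
proj s win [297.5 222. ] ctr [297.3 197.3] bore [297.8 246. ]
probe_center [(0.65, array([297.1, 197.4]))] []
probe_window [(0.7, array([298.7, 223.7])), (0.57, array([367.7, 280.8]))] []
sample_top [(0.27, array([301.3, 268.2]))] []
pot [(0.75, array([299.5, 269. ])), (0.56, array([275.7, 156.5]))] [(0.69, array([156.5, 267.1])), (0.41, array([231. , 293.5]))]
```

View pics/c8.png

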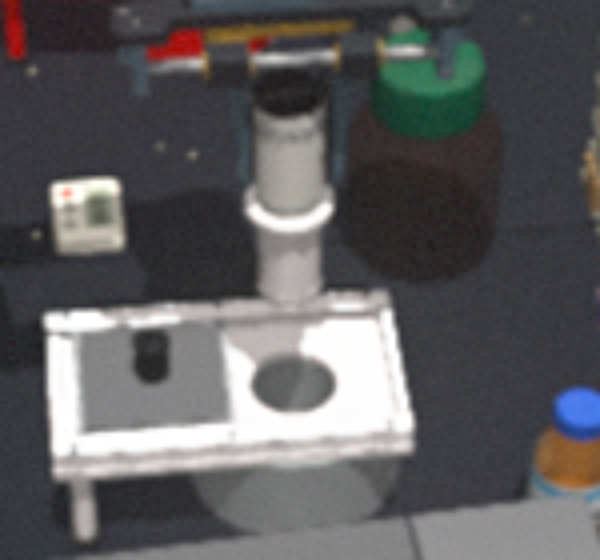

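The crop shows the probe hanging upright with its nose at (290,300) above the bore at (293,383), and the lid left alone with its knob at (152,355). I'll fit both outlines in this same image to get their relative offset.

```bash
python3 - <<'E'
from h import *
from scipy.optimize import least_squares
np.set_printoptions(precision=1,suppress=True,linewidth=170)
s=viewer.grab_frame("side"); im=s["img"].max(2).astype(float)
x0,y0,k=284,205,8
c=cv2.resize(im[y0:262,x0:315],None,fx=k,fy=k,interpolation=2)
# bore outline at level 175
m=np.zeros(c.shape,np.uint8); m[c<178]=1; m[:29*k]=0
n,l,st,_=cv2.connectedComponentsWithStats(m); i=l[int((246-y0)*k),int((298-x0)*k)]
ct=max(cv2.findContours((l==i).astype(np.uint8),0,1)[0],key=len)[:,0]/k-0.5+0.5/k+[x0,y0]
W=np.array([atz(s,p,72)[:2] for p in ct])
r=least_squares(lambda q:np.hypot(*(W-q[:2]).T)-q[2],[614,167,26],loss="soft_l1"); print("bore",st[i],r.x,W.min(0),W.max(0))
for y in (212,215,218,221): print(y,im[y,286:310])
for x in (295,297,299): print(x,"rows218-262",im[218:262,x])
p=sensors.state()["ee_pos"]
for dz in(105.7,): print("near rim window",proj(s,[p[0],p[1]-17,p[2]-dz]),"edges",proj(s,[p[0]-17,p[1],p[2]-90]),proj(s,[p[0]+17,p[1],p[2]-90]))
print("collar near lower",proj(s,[p[0],p[1]-24,p[2]-105.7+62]),"far upper",proj(s,[p[0],p[1]+24,p[2]-105.7+68]))
print(im[185:212,297])
E
```

```text
bore [   30   261   170   123 16111] [613.9 170.5  24.9] [589.2 145.7] [639.1 196.8]
212 [ 46.  46.  59.  93. 121. 133. 134. 135. 137. 140. 141. 142. 144. 141. 149. 156. 146. 141. 122.  81.  65.  67.  62.  61.]
215 [ 46.  41.  50.  80. 116. 126. 147. 156. 172. 181. 184. 180. 186. 188. 183. 180. 174. 165. 131.  83.  63.  67.  70.  66.]
218 [ 44.  45.  57.  75. 116. 142. 161. 167. 174. 183. 187. 183. 185. 183. 182. 180. 177. 163. 135.  91.  59.  65.  65.  64.]
221 [ 48.  48.  59. 113. 147. 156. 164. 170. 176. 181. 186. 186. 182. 178. 178. 178. 176. 174. 147.  96.  57.  50.  44.  53.]
295 rows218-262 [183. 182. 183. 181. 178. 189. 184. 161. 166. 181. 157. 146. 156. 177. 186. 194. 187. 192. 190. 185. 157. 127. 107.  93. 101.  96. 101.  98.  93.  94.  97.  98.  94.
  93. 129. 233. 255. 255. 254. 255. 255. 244. 182. 172.]
297 rows218-262 [183. 185. 184. 186. 181. 189. 197. 168. 169. 183. 163. 142. 161. 177. 194. 191. 193. 190. 190. 185. 154. 117. 106.  97.  97. 103.  98.  98.  94. 101. 104. 105. 116.
 116. 142. 227. 254. 255. 254. 255. 255. 248. 210. 186.]
299 rows218-262 [183. 182. 182. 178. 182. 190. 201. 182. 179. 183. 156. 142. 153. 174. 189. 196. 193. 202. 201. 193. 161. 127. 104.  96.  97.  99. 102. 108. 113. 120. 124. 127. 127.
 117. 149. 230. 252. 255. 254. 255. 255. 243. 203. 194.]
near rim window [298.1 227.1] edges [289.9 217.4] [304.9 216.4]
collar near lower [298.4 208.7] far upper [296.3 192.2]
[153. 168. 172. 178. 170. 173. 176. 173. 175. 177. 177. 173. 175. 173. 176. 176. 165. 134. 152. 213. 255. 255. 234. 165. 143. 139. 142.]
```

Seen by the same camera, the nose is about 1 mm short of the bore's centre in x and aligned in y. I'll correct by 1 mm and descend gently.

Emit:
step_arm(plan=[0,0.1,0,0,0,0,0,0,0.8,0,0,0,0,0,1.6,0,0,0,0,0,2,0,0,0,0,0,1.8,0,0,0])

```text
time_s: 20.57
ee_pos: [614.1, 166.9, 192.5]
ee_rot: [-180.0, -0.0, 90.1]
force: [-0.2, 0.4, -2.2]
gripper_width: 37.7
gripper_force: 25.0
```

Emit:
step_arm(plan=[0,0,1.5,0,0,0,0,0,1.2,0,0,0,0,0,0.8,0,0,0,0,0,0.5,0,0,0,0,0,0.2,0,0,0])

```text
time_s: 20.98
ee_pos: [614.0, 166.9, 150.8]
ee_rot: [-179.9, 0.0, 90.1]
force: [-0.1, -1.1, -1.5]
gripper_width: 37.6
gripper_force: 25.0
```

Emit:
step_arm(plan=[0,0,0,0,0,0,0,0,0,0,0,0,0,0,0,0,0,0])

```text
time_s: 21.23
ee_pos: [614.8, 167.1, 152.7]
ee_rot: [179.9, -0.0, 90.1]
force: [-1.3, 0.3, -2.3]
gripper_width: 37.5
gripper_force: 25.0
```

```bash
python3 - <<'E'
from h import *
np.set_printoptions(precision=1,suppress=True)
s=viewer.grab_frame("side"); save(s,"s9.png"); st=sensors.state(); p=st["ee_pos"]; print(p,st["ee_rot"],st["force"])
print("collar near lower",proj(s,[p[0],p[1]-24,p[2]-105.7+62]))
cv2.imwrite("pics/c9.png",cv2.resize(s["img"][190:280,225:345],None,fx=6,fy=6)[:,:,::-1])
E
```

```text
[614.7 167.1 152.6] [179.9  -0.   90.1] [ 0.4  0.7 -2.3]
collar near lower [299.1 242.2]
```

View pics/c9.png

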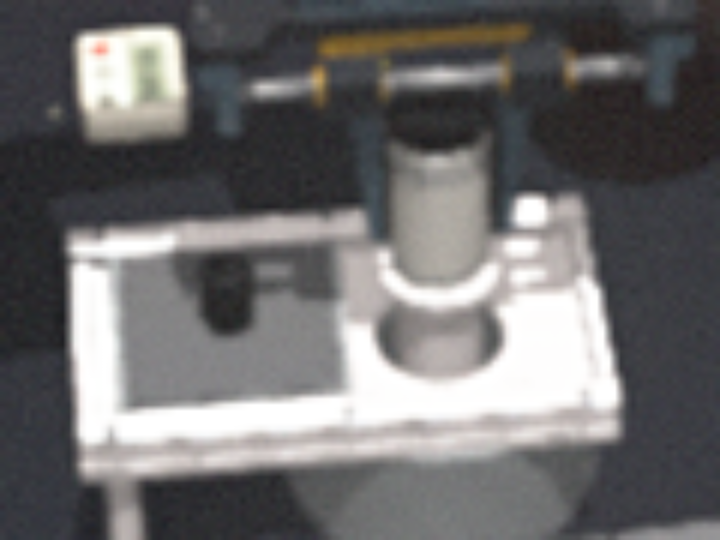

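The nose is in the bore and centred in x: nose 392–488 and bore 376–503 in the crop. I'll lower the last 11 mm and let it settle.

Emit:
step_arm(plan=[0,0,0.3,0,0,0,0,0,0.4,0,0,0,0,0,0.3,0,0,0,0,0,0.1,0,0,0,0,0,0,0,0,0])

```text
time_s: 21.7
ee_pos: [614.0, 166.9, 140.1]
ee_rot: [-179.9, 0.0, 90.1]
force: [0.3, -0.6, -2.2]
gripper_width: 38.1
gripper_force: 25.0
```

Emit:
step_arm(plan=[0,0,0,0,0,0,0,0,0,0,0,0,0,0,0,0,0,0,0,0,0,0,0,0])

```text
time_s: 22.03
ee_pos: [614.4, 167.0, 140.9]
ee_rot: [180.0, -0.0, 90.1]
force: [-0.3, -0.5, -2.1]
gripper_width: 37.7
gripper_force: 25.0
```

```bash
python3 - <<'E'
from h import *
np.set_printoptions(precision=2,suppress=True,linewidth=170)
s=viewer.grab_frame("side"); save(s,"s10.png"); im=s["img"].max(2).astype(int); st=sensors.state(); p=st["ee_pos"]; print(p,st["ee_rot"],st["force"],st["qvel"])
print("pred collar near lower/upper",proj(s,[p[0],p[1]-24,p[2]-43.7]),proj(s,[p[0],p[1]-24,p[2]-37.7]),"near rim bore",proj(s,[614,167-26,72]))
for x in (297,298,299,300): print(x,im[235:258,x])
for y in (245,247): print(y,im[y,284:312])
E
```

```text
[614.38 167.01 140.93] [179.98  -0.01  90.05] [-0.29  0.35 -2.07] [-0.02  0.07  0.1  -0.03  0.07 -0.07]
pred collar near lower/upper [298.94 245.77] [298.93 243.95] near rim bore [298.87 253.97]
297 [174 177 176 177 165 138 175 243 255 239 175 145 142 140 150 175 183 189 222 251 255 254 255]
298 [176 173 174 174 166 137 177 246 255 237 170 143 140 145 162 177 187 189 221 251 255 254 255]
299 [176 175 178 177 175 145 186 251 255 233 169 142 139 141 163 176 184 192 228 248 254 254 255]
300 [175 175 176 169 163 150 203 255 255 235 162 136 137 140 148 175 181 189 236 253 255 254 255]
245 [243 226 190 139  88  85 101 120 132 145 154 163 169 175 170 169 162 166 152 141 119 101  88  84 140 238 255 255]
247 [255 255 255 221 119  83  96 119 131 136 139 139 139 142 140 139 137 139 138 138 125 100  89  93 151 243 255 255]
```

Collar and near bore rim are both 1.2 px above prediction, so the probe is centred in y. I'll raise it 0.8 mm for the 10 mm gap, let it settle, and hand in.

Emit:
step_arm(plan=[0,0,-0.08,0,0,0,0,0,0,0,0,0,0,0,0,0,0,0,0,0,0,0,0,0,0,0,0,0,0,0])

```text
time_s: 22.5
ee_pos: [614.3, 167.0, 141.6]
ee_rot: [180.0, -0.0, 90.1]
force: [-0.1, -0.4, -1.7]
gripper_width: 37.7
gripper_force: 25.0
```

Emit:
step_arm(plan=[0,0,0,0,0,0,0,0,0,0,0,0,0,0,0,0,0,0,0,0,0,0,0,0,0,0,0,0,0,0])

```text
time_s: 22.92
ee_pos: [614.3, 167.0, 141.6]
ee_rot: [180.0, -0.0, 90.1]
force: [0.5, 0.3, -1.5]
gripper_width: 37.7
gripper_force: 25.0
```

```bash
python3 -c "
from workcell import sensors,env
s=sensors.state();print(s['ee_pos'],s['force'],s['qvel']);print(env.job_done())"
```

```text
[614.30914515 167.0226424  141.57039697] [ 0.54178485  0.3345655  -1.49859806] [-0.02018686  0.01754286  0.04641662  0.07029476  0.05256207  0.08143601]
the job is handed in; nothing more can be done
None
```

I handed the job in at about 23 s with the probe held still and upright, centred in the bore with its window about 10 mm above the sample; the lid is hard against a stop, but I measured only about 82 mm of travel against the stated 92 mm, so "fully open" is not certain.

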